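# Load three slide boxes into the magazine

### The job

Load exactly three of the five flat slide boxes into the steel magazine, lying flat one on top of another, and leave the other two lying flat on the bench. The slides are glass, so set the boxes down without dropping them into the well, then press the stack down by its top until it comes to a firm stop below the rim, and hold it against the stop for a moment with about 2 kg, never as much as 4. Do not disturb the jars and the tube rack.

Things in the scene. Friction and masses are not known exactly. Their poses are not given: they have to be found in the camera images.
- box1: flat closed slide box holding glass slides, grey plastic with a dark seam and a pale blank label on top, 90 (its x) x 50 (its y) x 22 mm high, about 110 g, lying flat on the bench; origin at the centre of its underside, z up. All five are alike and either end may lead
- box2: flat closed slide box holding glass slides, grey plastic with a dark seam and a pale blank label on top, 90 (its x) x 50 (its y) x 22 mm high, about 110 g, lying flat on the bench; origin at the centre of its underside, z up. All five are alike and either end may lead
- box3: flat closed slide box holding glass slides, grey plastic with a dark seam and a pale blank label on top, 90 (its x) x 50 (its y) x 22 mm high, about 110 g, lying flat on the bench; origin at the centre of its underside, z up. All five are alike and either end may lead
- box4: flat closed slide box holding glass slides, grey plastic with a dark seam and a pale blank label on top, 90 (its x) x 50 (its y) x 22 mm high, about 110 g, lying flat on the bench; origin at the centre of its underside, z up. All five are alike and either end may lead
- box5: flat closed slide box holding glass slides, grey plastic with a dark seam and a pale blank label on top, 90 (its x) x 50 (its y) x 22 mm high, about 110 g, lying flat on the bench; origin at the centre of its underside, z up. All five are alike and either end may lead
- magazine: steel loading magazine fixed to the bench: an upright open-topped rectangular well on a 150 x 100 x 6 mm foot; origin at the centre of its underside. The well is 98 mm long (its x) and 58 mm wide (its y) inside, walls 4 mm, rim 92 mm above the bench, flared 7 mm outward over the top 10 mm. End walls have a 24 mm window slit, long sides none, so fingers beside a box cannot go below the rim
- mouth (a point): centre of the magazine's mouth at rim height (92 mm above the bench), x along the well, z up. Below it a level lift floor, unreported, stays where left: 2 to 14 mm below the rim at the start. It slides down against about 9 N of drag to a rubber stop (yields 1 mm per 6 N) of unknown height: a stack of three boxes (66 mm) ends with its top 2 to 10 mm below the rim. Feel for both
- jar1: bystander: glass jar with black cap, diameter 54, height 82 mm, standing somewhere among the boxes; origin at the centre of its underside
- jar2: bystander: glass jar like jar1, standing beyond the boxes
- rack: bystander: wire rack of capped test tubes, 66 (x) x 206 (y) x 80 mm high; origin at the centre of its underside
Mind the look-alikes: they are no part of the job. Leave any green, purple or red look-alike of the box2 alone.

How it is judged:
By the outcome, as a careful person would: the job done as asked, in the order asked, and still so for the second after the job is handed in, with the robot touching nothing.
It also fails if it takes over 72 s, if anything falls off the work surface, if the arm or the gripper's body presses on something with over 40 N, if the wrist force passes 120 N, or if a joint passes its speed limit or range.

### The arm

A 6-joint arm with a two-finger parallel gripper is mounted at the origin on the work surface. World frame = base frame: x ahead of the robot, y to its left, z up, the work surface at z = 0. Lengths are in m, angles in degrees, forces in N, time in s.
With the tool pointing down it reaches from about 0.275 to 0.725 m from the base axis. Payload 5.6 kg.
Tool frame: the origin (TCP) lies at the very end of the fingers, on their centre line; the grasp point (between the pads) lies 19 mm behind it; z points along the fingers, y is the line along which they close (so a half turn about z gives the same grasp; the last joint's range is limited). The gripper opens to 85 mm and grips with 20 to 120 N. Pads are 22 mm wide; open, the fingers measure 114 mm over their backs; the gripper's body (76 mm by 85 mm) begins 54 mm behind the grasp point. The pads swing forward as they close: fully open they stand 13 mm farther back than shut.
Start: joints at [87.64, 14.616, 6.199, 0, -81.583, -16.306], TCP at [0.176, 0.521, 0.231] pointing down, gripper open.
Joint ranges: [-168.99, 168.99], [-69.2, 112.95], [-62.41, 85.93], [-164.36, 98.24], [-168.68, -3.75], [-174.98, 174.98]. Speed limits (degrees/s): [147.25, 147.25, 180, 180, 180, 180].

### API

Orientations are given as [roll, pitch, yaw] about the fixed x, y, z axes, in that order (R = Rz(yaw) Ry(pitch) Rx(roll)).
In Python, from rig import * gives the robot as it stands. The module is installed in compiled form; this text tells all that it offers.
- The arm moves only by the tool carry_out, never from a script. Its argument "plan" is a list of rows, each a list of 7 numbers: the shift along the world's x, y, z normalised to -1 to 1, where 1 is 500 mm, then the turn, a rotation vector about the world's x, y, z normalised to -1 to 1, where 1 is 180 degrees, then the closure, from 0 (fully open) to 1 (shut). In form: [[dx, dy, dz, wx, wy, wz, jaw], ...]. A call has exactly 10 rows; each row shifts and turns the commanded pose from where the row before left it; what a row does not reach is not made up. A row lasts 1/8 s, in which the tool goes at most 62.5 mm and 10.7 degrees, less where a joint would pass 70% of its speed; a pose out of reach is approached as far as the arm can. A call with a number of a shift or a turn outside -1 to 1 is refused whole. A call with a gripper value outside its range is refused whole. The fingers move at their own pace and stop on an object; "force" is the grip in N (left out, the last holds). Time passes only in rows, so rows that do not move let the fingers close, or fill a call up. It gives the time, the measured TCP pose, the force, the opening and the grip force at its end, in the units of the state.
- read_state(): the state, without advancing time (a new reading comes with each control period).
- read_camera(name): name is "scene" or "top" or "wrist"; returns a dict with "pixels" (480x640x3 uint8, red, green, blue), "vfov" (degrees; the focal length in pixels is half the picture's height over the tangent of half this angle, whatever the lens; pixels are square), "cx", "cy" (the principal point, pixels), "dist_coeffs" ([k1, k2, p1, p2, k3] as OpenCV has them; the pictures are not rectified), "rvec" (rotation vector, rad) and "tvec" (3), from world to camera coordinates, as OpenCV has them; the wrist camera has in their place "mount" (4x4, takes a point from camera to tool coordinates, whose origin is the TCP and whose axes are the flange's). Camera axes: x right, y down, z forward; pixel columns grow to the right and rows downward; lengths in m; the calibration is good to about 2 mm. A picture is of the moment at which its call begins: read the wrist's pose just before it. There is no depth.
- hand_in(): hands the job in; it is judged then, once.
Trained networks look in a picture, given as the dict that the camera call returned (one of the last four; its "shot" number tells which), for a name from the list of things; names that differ only in an ending like _2 or _b are one class to them, and where a whole thing is asked for, a point or a joint stands for the part that bears it (a point fixed in the world has none). Each returns a list of dicts, best first, with "score" (0 to 1); they miss things now and then, are a little off and sometimes report something else, mostly with a low value. They report only what shows in the picture. A call takes as long as a camera call. They do not tell look-alikes from the thing itself.
- boxes_of(picture, target): "xyz" ([x, y, z] in m, in the coordinates of the camera as it stood for that picture, good to about 4 mm: the middle of the surface that is visible of it).
- masks_of(picture, target): "region" (480x640 bool, what is visible of it).
The state is a dict: "time_s": time; "joints": joint angles; "qd": joint speeds; "joint_torque": joint torques, N m; "tool_pos": TCP position; "orientation": TCP orientation; "wrist_force": force on the tool from outside, world axes, zero at the start; "torque": the same for the moment, N m; "width": finger opening in m; "grip_force": force on a finger pad.
Only numpy, scipy, OpenCV 4.12 (cv2) and the standard library are available. Lean on these libraries where they do the work, as an engineer would, in place of code of your own. Each camera call takes 0.05 s, during which the arm holds its last target. There are 200 camera calls.

## Working session

There is one attempt and no reset: what is moved stays moved. The work goes in short steps, Python scripts to look and compute and a tool call to move; the robot and the scene stay as the last step left them, time stands still between calls to the robot, and variables do not carry over. Pictures are saved under pics/ and viewed, at most 10 in all, crops included, and the job is handed in when it is done.

Besides the shell and the picture viewer there is one more tool, called after "Call:" as name([rows], argument=value, ...), one row to a line, values as JSON. carry_out: Moves the arm, as the interface text tells. Its arguments: {"type":"object","properties":{"plan":{"type":"array"},"force":{"type":"number"}},"required":["plan"]}

```bash
mkdir -p pics; cat > h.py <<'E'
from rig import *
import numpy as np, cv2
def K(p):
    f=240/np.tan(np.radians(p["vfov"]/2)); return np.array([[f,0,p["cx"]],[0,f,p["cy"]],[0,0,1.]])
def RT(p): return cv2.Rodrigues(np.array(p["rvec"],float))[0], np.array(p["tvec"],float).ravel()
def to_w(p,x):
    R,t=RT(p); return R.T@(np.array(x)-t)
def ray_z(p,uv,z):
    R,t=RT(p); uv=np.array(uv,float).reshape(-1,1,2)
    n=cv2.undistortPoints(uv,K(p),np.array(p["dist_coeffs"],float)).reshape(-1,2)
    d=np.c_[n,np.ones(len(n))]@R; c=-R.T@t
    return c+d*((z-c[2])/d[:,2])[:,None]
def proj(p,X):
    return cv2.projectPoints(np.array(X,float).reshape(-1,3),np.array(p["rvec"],float),np.array(p["tvec"],float),K(p),np.array(p["dist_coeffs"],float))[0].reshape(-1,2)
def save(p,n): cv2.imwrite("pics/"+n,cv2.cvtColor(p["pixels"],cv2.COLOR_RGB2BGR))
E
python3 - <<'E'
from h import *
np.set_printoptions(precision=4,suppress=True)
s=read_state(); print(s)
for n in ("top","scene"):
    p=read_camera(n); save(p,n+"0.png"); print(n,p["vfov"],-RT(p)[0].T@RT(p)[1])
    for t in ("box1","magazine","jar1","rack"):
        for b in boxes_of(p,t): print(t,round(b["score"],2),to_w(p,b["xyz"]))
    if n=="top":
      for m in masks_of(p,"box1"):
        r=m["region"].astype(np.uint8); c=max(cv2.findContours(r,0,2)[0],key=cv2.contourArea)[:,0]
        w=ray_z(p,c,0.022)[:,:2].astype(np.float32); q=cv2.minAreaRect(w); v,u=np.nonzero(r)
        print("mask",round(m["score"],2),u.mean(),v.mean(),q,p["pixels"][r>0].mean(0))
E
```

```text
{'time_s': 0.0, 'joints': array([ 87.6393,  14.6501,   6.1296,  -0.0275, -81.5816, -16.3057]), 'qd': array([ 0.0304,  0.0679,  0.0217,  0.0044, -0.0256,  0.044 ]), 'joint_torque': array([ -0.0014, -38.6633,  23.7943,   5.3651,  -0.006 ,   0.    ]), 'tool_pos': array([0.1758, 0.5206, 0.2304]), 'orientation': array([179.8945,  -0.0026, -18.6705]), 'wrist_force': array([0.0806, 0.4673, 0.1648]), 'torque': array([-0.0026,  0.0399, -0.0426]), 'grip_force': 0.0, 'width': 0.08552496983337085}
top 49.091418444045004 [0.4246 0.0438 1.2805]
box1 0.94 [ 0.4606 -0.2043  0.0267]
box1 0.93 [0.3522 0.1018 0.0222]
box1 0.88 [0.641  0.3233 0.0253]
box1 0.87 [0.3378 0.4538 0.0259]
box1 0.78 [ 0.5385 -0.3848  0.0225]
box1 0.71 [0.5138 0.3815 0.0214]
box1 0.6 [0.3163 0.3168 0.0263]
box1 0.59 [ 0.6198 -0.2073  0.0219]
box1 0.56 [0.432  0.2207 0.0277]
magazine 0.63 [0.5211 0.0238 0.0886]
jar1 0.66 [ 0.7053 -0.1223  0.081 ]
jar1 0.64 [0.5992 0.1919 0.0798]
rack 0.75 [0.7505 0.0731 0.0537]
rack 0.59 [0.511 0.381 0.022]
mask 0.98 211.33495736906212 344.0755176613886 ((0.3160474896430969, 0.3175327181816101),
[... 1108 characters left out ...]
86325830221176), 17.416351318359375) [109.6266  61.0456  57.6215]
mask 0.57 186.62707535121328 262.0178799489144 ((0.5122916102409363, 0.3790510594844818), (0.09006191790103912, 0.05350009724497795), 19.858970642089844) [87.3269 87.3525 83.9374]
scene 43.01533807528843 [ 1.1901 -0.9851  1.1338]
box1 0.83 [0.3596 0.0896 0.0213]
box1 0.78 [0.4386 0.2162 0.0249]
box1 0.78 [0.5173 0.3696 0.0201]
box1 0.74 [0.3213 0.3064 0.022 ]
box1 0.65 [0.6513 0.3098 0.0172]
box1 0.58 [ 0.4676 -0.2125  0.0225]
box1 0.57 [ 0.5479 -0.3952  0.0219]
box1 0.55 [0.3418 0.4444 0.0226]
box1 0.27 [0.7581 0.0659 0.0473]
jar1 0.78 [ 0.7236 -0.1448  0.0583]
jar1 0.57 [0.6069 0.1706 0.0509]
rack 0.94 [0.7597 0.0677 0.0497]
```

View pics/top0.png

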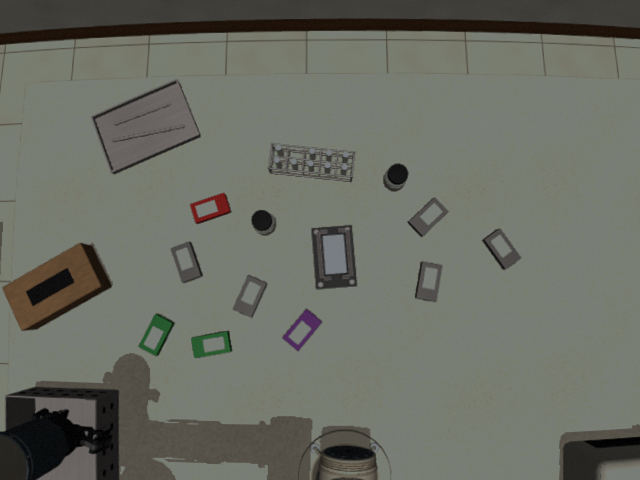

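View pics/scene0.png

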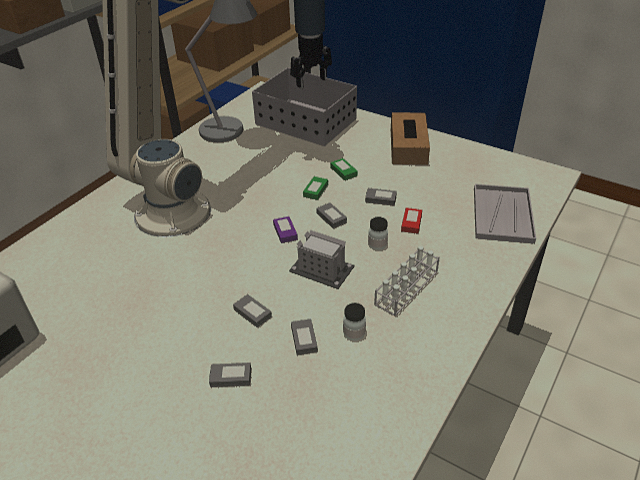

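Top view: the grey boxes are at (428,216), (428,281), (501,248), (250,296) and (187,262). The look-alikes are green at (156,334) and (211,344), purple at (302,330) and red at (210,208). The magazine is at (334,256), the jars at (263,222) and (396,177), and the rack at (312,162). The grey ones match the description. I'll use (250,296), (428,281) and one of (187,262)/(428,216), and confirm them in an enlarged crop.

```bash
cat >> h.py <<'E'
from scipy.optimize import minimize
def hull_mask(p,x,y,a,L,W,z0,z1):
    c,s=np.cos(a),np.sin(a); P=[]
    for z in (z0,z1):
        for i,j in ((1,1),(1,-1),(-1,-1),(-1,1)): P.append((x+c*i*L/2-s*j*W/2,y+s*i*L/2+c*j*W/2,z))
    return cv2.convexHull(proj(p,P).astype(np.float32))[:,0]
def fit_box(p,mask,x0):
    # silhouette fit at 4x supersampling
    v,u=np.nonzero(mask); u0,v0=u.min()-8,v.min()-8; w,h=u.max()+9-u0,v.max()+9-v0; S=4
    M=cv2.resize(mask[v0:v0+h,u0:u0+w].astype(np.float32),(w*S,h*S),interpolation=cv2.INTER_LINEAR)
    def cost(q):
        H=hull_mask(p,q[0]/1e3,q[1]/1e3,q[2]/60,.09,.05,0,.022); im=np.zeros(M.shape,np.float32)
        cv2.fillConvexPoly(im,np.round(((H+.5-[u0,v0])*S-.5)*16).astype(np.int32),1,shift=4); return np.abs(im-M).sum()/M.sum()
    best=None
    for da in (0,.15,-.15):
        q0=np.array([x0[0]*1e3,x0[1]*1e3,(x0[2]+da)*60])
        r=minimize(cost,q0,method="Nelder-Mead",options=dict(initial_simplex=q0+np.vstack([np.zeros(3),np.eye(3)*5])))
        if best is None or r.fun<best.fun: best=r
    q=best.x; return q[0]/1e3,q[1]/1e3,np.degrees(q[2]/60),best.fun
def grey_mask(p,reg,g=9):
    m=cv2.dilate(reg.astype(np.uint8),np.ones((g,g))); return m
def long_ang(w):
    c=cv2.boxPoints(cv2.minAreaRect(w.astype(np.float32))); e=[c[1]-c[0],c[2]-c[1]]; e=max(e,key=np.linalg.norm); return np.arctan2(e[1],e[0])
E
python3 - <<'E'
from h import *
p=read_camera("top"); im=cv2.cvtColor(p["pixels"],cv2.COLOR_RGB2BGR)
for m in masks_of(p,"box1"):
    r=m["region"]; c=p["pixels"][r].mean(0)
    if m["score"]<.4 or np.ptp(c)>12: continue
    cc=max(cv2.findContours(r.astype(np.uint8),0,2)[0],key=cv2.contourArea)[:,0]; w=ray_z(p,cc,.022)[:,:2]
    u,v=cc.mean(0); print(u.round(),v.round(),m["score"],np.round(fit_box(p,r,(*w.mean(0),long_ang(w))),4))
for m in masks_of(p,"magazine")[:2]:
    v,u=np.nonzero(m["region"]); print("mag",m["score"],u.min(),u.max(),v.min(),v.max(),len(u))
def crop(x,y,w,h,s): return cv2.resize(im[y:y+h,x:x+w],None,fx=s,fy=s,interpolation=cv2.INTER_CUBIC)
a=crop(300,215,70,84,7)  # 490x588
b=[crop(x-17,y-17,42,42,4) for x,y in ((250,296),(428,281),(187,262),(428,216),(501,248),(302,330))]
g=np.zeros((588,790,3),np.uint8); g[:,:490]=a
for i,k in enumerate(b): yy,xx=(i//1)%3*190,490+(i//3)*150; g[yy:yy+168,xx:xx+150]=k[:,:150]
cv2.imwrite("pics/crop1.png",cv2.convertScaleAbs(g,alpha=1.6))
E
```

```text
429.0 216.0 0.84 [  0.62    -0.2093 -45.9191   0.0759]
501.0 247.0 0.82 [ 0.5397 -0.3893 34.6825  0.0634]
428.0 281.0 0.67 [  0.4622  -0.2044 -11.1846   0.0892]
185.0 262.0 0.65 [ 0.5126  0.3832 19.8131  0.0631]
250.0 295.0 0.56 [  0.4293   0.2261 -23.951    0.1068]
mag 0.95 310 356 225 289 2603
mag 0.2 233 266 275 316 821
```

View pics/crop1.png

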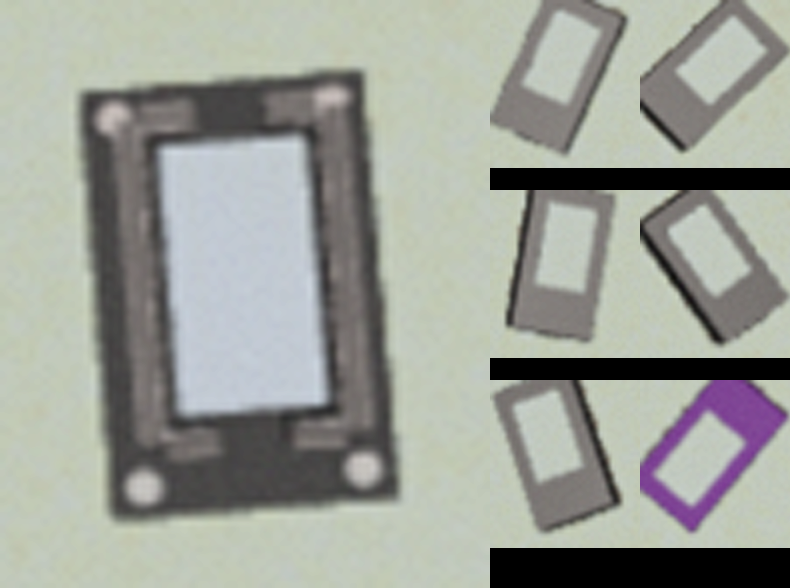

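The five crops confirm plain grey boxes with pale labels, against the coloured look-alike. The magazine's foot corners in the crop are at (82,93), (361,72), (397,495) and (114,519). First I move above box A, the one at (250,296).

```bash
python3 - <<'E'
from h import *
p=read_camera("top")
c=np.array([(82,93),(361,72),(397,495),(114,519)],float); c=(c+.5)/7-.5+[300,215]
w=ray_z(p,c,.006); print(w.round(4),w.mean(0))
e=(w[0]+w[1]-w[2]-w[3])/2; f=(w[0]+w[3]-w[1]-w[2])/2; print(np.linalg.norm(e),np.linalg.norm(f),np.degrees(np.arctan2(e[1],e[0])),np.degrees(np.arctan2(-f[0],f[1])))
c=np.array([(157,145),(308,134),(330,403),(178,415)],float); c=(c+.5)/7-.5+[300,215]
w=ray_z(p,c,.085); print(w.round(4),w.mean(0))
print(read_state()["joints"])
E
```

```text
[[ 0.5952  0.0771  0.006 ]
 [ 0.6019 -0.0205  0.006 ]
 [ 0.4543 -0.0312  0.006 ]
 [ 0.4467  0.0667  0.006 ]] [0.52451287 0.02303568 0.006     ]
0.14840063463182973 0.09798454446294311 4.088451943950888 4.201363436849051
[[ 0.5672  0.0506  0.085 ]
 [ 0.5705  0.0011  0.085 ]
 [ 0.4825 -0.0051  0.085 ]
 [ 0.4789  0.0443  0.085 ]] [0.52478115 0.02271959 0.085     ]
[ 8.76412005e+01  1.46139187e+01  6.19944839e+00 -1.23990207e-03
 -8.15864440e+01 -1.63055550e+01]
```

Call:
carry_out([
  [0.0723,-0.0843,0,0,0,0,0],
  [0.0723,-0.0843,0,0,0,0,0],
  [0.0723,-0.0843,0,0,0,0,0],
  [0.0723,-0.0843,0,0,0,0,0],
  [0.0723,-0.0843,0,0,0,0,0],
  [0.0723,-0.0843,-0.02,0,0,0,0],
  [0.0723,-0.0843,-0.02,0,0,-0.03,0],
  [0,0,0,0,0,0,0],
  [0,0,0,0,0,0,0],
  [0,0,0,0,0,0,0],
], force=40)

```text
time_s: 2.0
tool_pos: [0.4287, 0.2269, 0.2116]
orientation: [-180.0, -0.0, -24.0]
wrist_force: [0.2, 0.4, -0.7]
width: 0.0854
grip_force: 0.0
```

```bash
cat >> h.py <<'E'
from scipy.spatial.transform import Rotation as Ro
def wrist():
    s=read_state(); p=read_camera("wrist")
    T=np.eye(4); T[:3,:3]=Ro.from_euler("xyz",s["orientation"],degrees=True).as_matrix(); T[:3,3]=s["tool_pos"]
    C=np.linalg.inv(T@np.array(p["mount"])); p["rvec"]=cv2.Rodrigues(C[:3,:3])[0]; p["tvec"]=C[:3,3]; p["raw"]=p
    return s,p
def look(name="box1",show=None):
    s,p=wrist()
    q={k:v for k,v in p.items() if k!="raw"}
    for m in masks_of(q,name)[:3]:
        r=m["region"]; cc=max(cv2.findContours(r.astype(np.uint8),0,2)[0],key=cv2.contourArea)[:,0]; w=ray_z(p,cc,.022)[:,:2]
        print(round(m["score"],2),cc.mean(0).round(),p["pixels"][r].mean(0).round(),np.round(fit_box(p,r,(*w.mean(0),long_ang(w))),4))
    if show: save(p,show)
    print(s["tool_pos"].round(4),s["orientation"].round(2))
E
python3 -c "
from h import *
look(show='w1.png')"
```

```text
0.86 [280. 334.] [66. 92. 63.] [ 3.14800e-01  3.16900e-01 -7.97791e+01  4.91000e-02]
0.77 [155. 336.] [35. 94. 45.] [  0.4165   0.4473 -31.5278   1.0395]Traceback (most recent call last):
  File "<string>", line 3, in <module>
    look(show='w1.png')
    ~~~~^^^^^^^^^^^^^^^
  File "h.py", line 50, in look
    print(round(m["score"],2),cc.mean(0).round(),p["pixels"][r].mean(0).round(),np.round(fit_box(p,r,(*w.mean(0),long_ang(w))),4))
                                                                                         ~~~~~~~^^^^^^^^^^^^^^^^^^^^^^^^^^^^^^
  File "h.py", line 25, in fit_box
    M=cv2.resize(mask[v0:v0+h,u0:u0+w].astype(np.float32),(w*S,h*S),interpolation=cv2.INTER_LINEAR)
cv2.error: OpenCV(4.12.0) /io/opencv/modules/imgproc/src/resize.cpp:4208: error: (-215:Assertion failed) !ssize.empty() in function 'resize'
```

```bash
python3 - <<'E'
s=open("h.py").read()
s=s.replace("    v,u=np.nonzero(mask); u0","    mask=np.pad(mask,0); v,u=np.nonzero(mask); u0").replace("u0,v0=u.min()-8,v.min()-8; w,h=u.max()+9-u0,v.max()+9-v0","u0,v0=max(0,u.min()-8),max(0,v.min()-8); w,h=min(640,u.max()+9)-u0,min(480,v.max()+9)-v0")
s=s.replace("        r=m[\"region\"]; cc=max","        r=m[\"region\"]\n        if np.ptp(p['pixels'][r].mean(0))>15: continue\n        cc=max").replace("[:3]:","[:6]:")
open("h.py","w").write(s)
E
python3 -c "
from h import *
look(show='w1.png')"
```

```text
0.96 [320. 203.] [102.  97.  92.] [  0.4308   0.2241 -24.1102   0.0361]
0.73 [132. 195.] [116. 116. 111.] [ 0.5129  0.3802 20.9876  0.0368]
[0.4286 0.2269 0.2116] [-1.7997e+02 -1.0000e-02 -2.3950e+01]
```

View pics/w1.png

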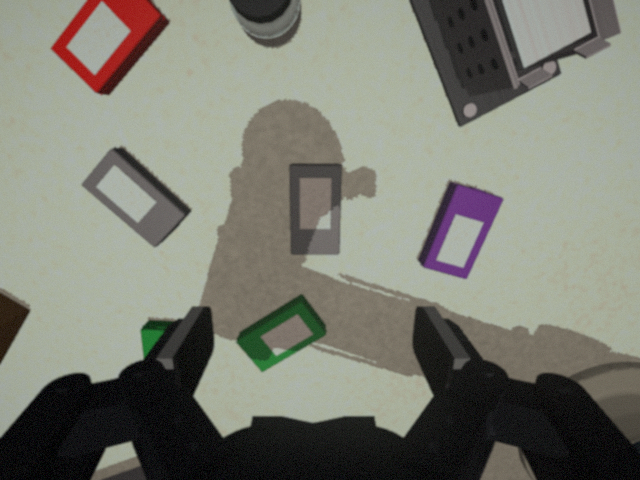

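The box under the tool, at (316,208) in the wrist view, is grey, with no look-alike beneath the fingers. I descend and grip near its top edge.

Call:
carry_out([
  [0.0038,-0.0044,-0.08,0,0,0,0],
  [0,0,-0.08,0,0,0,0],
  [0,0,-0.08,0,0,0,0],
  [0,0,-0.08,0,0,0,0],
  [0,0,-0.05,0,0,0,0],
  [0,0,-0.0252,0,0,0,0],
  [0,0,0,0,0,0,0],
  [0,0,0,0,0,0,1],
  [0,0,0,0,0,0,1],
  [0,0,0,0,0,0,1],
], force=40)

```text
time_s: 3.45
tool_pos: [0.4317, 0.2244, 0.0151]
orientation: [-179.9, -0.1, -24.0]
wrist_force: [-2.3, 0.1, 5.5]
width: 0.0487
grip_force: 40.8
```

Call:
carry_out([
  [0,0,0.04,0,0,0,1],
  [0,0,0.1,0,0,0,1],
  [0,0,0.12,0,0,0,1],
  [0.0372,-0.0806,0,0,0,0.0312,1],
  [0.0372,-0.0806,0,0,0,0.0312,1],
  [0.0372,-0.0806,0,0,0,0.0312,1],
  [0.0372,-0.0806,0,0,0,0.0312,1],
  [0.0372,-0.0806,0,0,0,0.0312,1],
  [0,0,0,0,0,0,1],
  [0,0,0,0,0,0,1],
])

```text
time_s: 4.7
tool_pos: [0.5237, 0.0223, 0.1437]
orientation: [-180.0, 0.0, 3.9]
wrist_force: [0.1, 0.3, -1.7]
width: 0.0482
grip_force: 42.0
```

```bash
python3 - <<'E'
from h import *
s,p=wrist(); save(p,"w2.png"); print(s["tool_pos"],s["orientation"],s["width"],s["wrist_force"])
c,q=np.cos(np.radians(4.15)),np.sin(np.radians(4.15))
R=np.array([[c,-q],[q,c]])
for z,L,W in ((.006,.15,.1),(.092,.112,.072),(.092,.12,.08)):
    P=[np.r_[R@[i*L/2,j*W/2]+[.5246,.023],z] for i,j in ((1,1),(1,-1),(-1,-1),(-1,1))]; print(z,L,proj(p,P).round(0).tolist())
E
```

```text
[0.52370943 0.02233459 0.14374528] [-1.79979053e+02  5.64011531e-03  3.93570946e+00] 0.04823648940015258 [ 0.06372654  0.26273293 -1.67756668]
0.006 0.15 [[246.0, 134.0], [376.0, 134.0], [367.0, 307.0], [257.0, 308.0]]
0.092 0.112 [[245.0, 172.0], [375.0, 172.0], [366.0, 345.0], [256.0, 346.0]]
0.092 0.12 [[238.0, 165.0], [383.0, 164.0], [372.0, 351.0], [251.0, 351.0]]
```

View pics/w2.png

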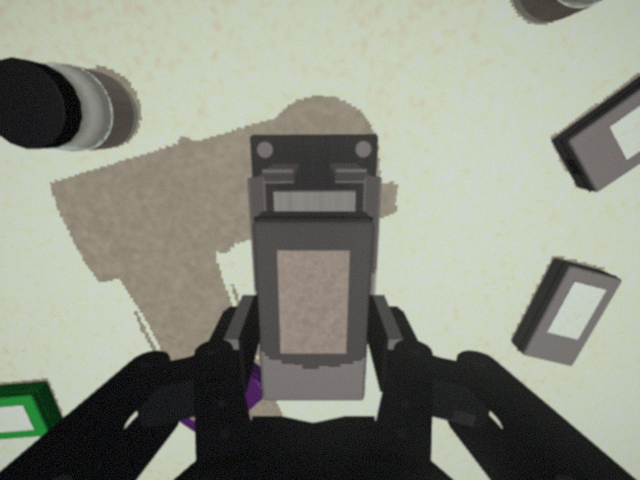

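```bash
python3 - <<'E'
from h import *
from scipy.optimize import least_squares
s,p=wrist(); t=s["tool_pos"]; a=np.radians(s["orientation"][2])
obs=np.array([(255,220),(373,220),(366,399),(263,400)],float)
im=cv2.cvtColor(p["pixels"],cv2.COLOR_RGB2BGR)
def X(q):
    R=Ro.from_euler("xyz",[q[4],q[3],np.degrees(a)+q[5]],degrees=True).as_matrix()
    return [R@[i*.045,j*.025,0]+t+[q[0]/1e3,q[1]/1e3,.008+q[2]/1e3] for i,j in ((1,1),(1,-1),(-1,-1),(-1,1))]
print(proj(p,X(np.zeros(6))).round())
r=least_squares(lambda q:(proj(p,X(np.r_[q,0,0]))-obs).ravel(),np.zeros(4)); print("dx dy dz pitch",r.x,r.fun.round(1))
cv2.imwrite("pics/w2c.png",cv2.convertScaleAbs(cv2.resize(im[120:420,220:420],None,fx=2,fy=2),alpha=1.5))
E
```

```text
[[249. 219.]
 [374. 219.]
 [364. 401.]
 [260. 401.]]
dx dy dz pitch [-1.93272833 -1.32210204 -5.2095861   2.74902889] [ 0.2 -0.1  0.5 -0.1 -1.1  0.6  0.2 -0.4]
```

View pics/w2c.png

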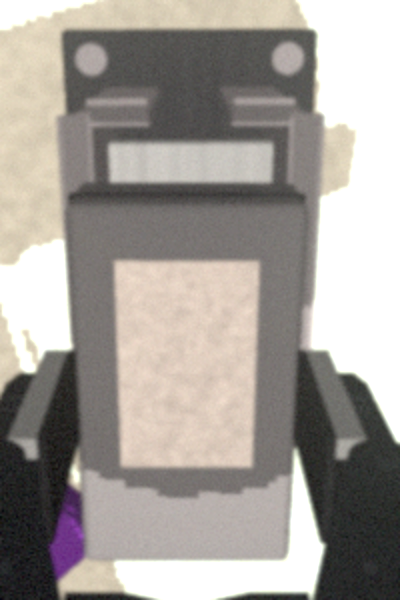

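The box hangs level and centred: its corners are at about (255,221), (372,221), (364,399) and (262,400). The well mouth behind it is centred near column 315, so it needs a shift of about 1 mm in -y. I lower it slowly.

Call:
carry_out([
  [0,-0.0016,-0.04,0,0,0,1],
  [0,0,-0.024,0,0,0.001,1],
  [0,0,-0.0046,0,0,0,1],
  [0,0,-0.0046,0,0,0,1],
  [0,0,-0.0046,0,0,0,1],
  [0,0,-0.0046,0,0,0,1],
  [0,0,-0.0046,0,0,0,1],
  [0,0,-0.0046,0,0,0,1],
  [0,0,-0.0046,0,0,0,1],
  [0,0,-0.0046,0,0,0,1],
])

```text
time_s: 6.05
tool_pos: [0.5248, 0.0215, 0.0947]
orientation: [180.0, -0.1, 4.2]
wrist_force: [-2.6, 0.4, 7.5]
width: 0.0481
grip_force: 42.9
```

Contact was about 9 N, which is the floor's drag. I release and rise, then close the fingers to press.

Call:
carry_out([
  [0,0,0,0,0,0,0.5],
  [0,0,0,0,0,0,0],
  [0,0,0,0,0,0,0],
  [0,0,0.04,0,0,0,0],
  [0,0,0.04,0,0,0,0],
  [0,0,0,0,0,0,1],
  [0,0,0,0,0,0,1],
  [0,0,0,0,0,0,1],
  [0,0,0,0,0,0,1],
  [0,0,-0.02,0,0,0,1],
])

```text
time_s: 7.3
tool_pos: [0.5244, 0.0216, 0.1233]
orientation: [-180.0, -0.1, 4.2]
wrist_force: [-0.2, 0.3, -0.5]
width: -0.0002
grip_force: 0.0
```

Call:
carry_out([
  [0,0,-0.016,0,0,0,1],
  [0,0,-0.016,0,0,0,1],
  [0,0,-0.0073,0,0,0,1],
  [0,0,-0.0073,0,0,0,1],
  [0,0,-0.0073,0,0,0,1],
  [0,0,-0.0073,0,0,0,1],
  [0,0,-0.0073,0,0,0,1],
  [0,0,-0.0073,0,0,0,1],
  [0,0,-0.0073,0,0,0,1],
  [0,0,0,0,0,0,1],
])

```text
time_s: 8.55
tool_pos: [0.5243, 0.0214, 0.0827]
orientation: [180.0, -0.1, 4.2]
wrist_force: [-2.1, 0.3, 6.0]
width: -0.0001
grip_force: 3.0
```

Call:
carry_out([
  [0,0,0.06,0,0,0,1],
  [0,0,0.08,0,0,0,0],
  [-0.0246,-0.0904,0.02,0,0,-0.017,0],
  [-0.0246,-0.0904,0.02,0,0,-0.017,0],
  [-0.0246,-0.0904,0.02,0,0,-0.017,0],
  [-0.0246,-0.0904,0.02,0,0,-0.017,0],
  [-0.0246,-0.0904,0.02,0,0,-0.017,0],
  [0,0,0,0,0,0,0],
  [0,0,0,0,0,0,0],
  [0,0,0,0,0,0,0],
])

```text
time_s: 9.8
tool_pos: [0.4626, -0.2037, 0.2014]
orientation: [-180.0, 0.0, -11.0]
wrist_force: [-0.1, -0.4, -0.4]
width: 0.0861
grip_force: 0.0
```

```bash
python3 -c "
from h import *
look()"
```

```text
0.85 [508.  85.] [110. 111. 106.] [ 0.5406 -0.3912 34.9307  0.039 ]
0.84 [ 38. 223.] [89. 86. 83.] [0.507  0.0829 5.8692 0.1416]
0.77 [280.  47.] [125. 125. 120.] [ 6.21100e-01 -2.10500e-01 -4.56743e+01  3.62000e-02]
0.66 [323. 209.] [104. 100.  95.] [  0.463   -0.2069 -11.063    0.027 ]
[ 0.4626 -0.2037  0.2014] [-1.7999e+02  3.0000e-02 -1.1030e+01]
```

Call:
carry_out([
  [0.0006,-0.0042,-0.08,0,0,0,0],
  [0,0,-0.08,0,0,0,0],
  [0,0,-0.08,0,0,0,0],
  [0,0,-0.08,0,0,0,0],
  [0,0,-0.04,0,0,0,0],
  [0,0,-0.016,0,0,0,0],
  [0,0,0,0,0,0,0],
  [0,0,0,0,0,0,1],
  [0,0,0,0,0,0,1],
  [0,0,0,0,0,0,1],
])

```text
time_s: 11.15
tool_pos: [0.4635, -0.2068, 0.015]
orientation: [180.0, -0.1, -11.1]
wrist_force: [-0.8, 0.9, 4.4]
width: 0.048
grip_force: 40.9
```

Call:
carry_out([
  [0,0,0.04,0,0,0,1],
  [0,0,0.1,0,0,0,1],
  [0,0,0.12,0,0,0,1],
  [0.0244,0.0909,0,0,0,0.0169,1],
  [0.0244,0.0909,0,0,0,0.0169,1],
  [0.0244,0.0909,0,0,0,0.0169,1],
  [0.0244,0.0909,0,0,0,0.0169,1],
  [0.0244,0.0909,0,0,0,0.0169,1],
  [0,0,0,0,0,0,1],
  [0,0,0,0,0,0,1],
])

```text
time_s: 12.4
tool_pos: [0.5235, 0.0206, 0.1438]
orientation: [180.0, 0.0, 4.1]
wrist_force: [0.4, -0.1, -0.8]
width: 0.0484
grip_force: 41.9
```

```bash
python3 - <<'E'
from h import *
s,p=wrist(); print(s["tool_pos"],s["orientation"])
im=cv2.cvtColor(p["pixels"],cv2.COLOR_RGB2BGR)
cv2.imwrite("pics/w3c.png",cv2.convertScaleAbs(cv2.resize(im[120:420,220:420],None,fx=2,fy=2),alpha=1.5))
E
```

```text
[0.52346933 0.02055394 0.14375626] [1.79997138e+02 1.75736014e-02 4.11052839e+00]
```

View pics/w3c.png

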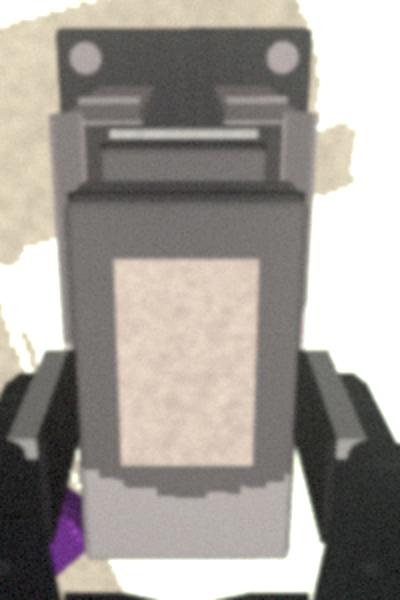

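Box 1 lies flat and centred in the well: crop x 103–266, between walls at 86–285. Box 2 is aligned above it, so I lower, seat and release.

Call:
carry_out([
  [0,0.0018,-0.04,0,0,0,1],
  [0,0,-0.032,0,0,0,1],
  [0,0,-0.0046,0,0,0,1],
  [0,0,-0.0046,0,0,0,1],
  [0,0,-0.0046,0,0,0,1],
  [0,0,-0.0046,0,0,0,1],
  [0,0,-0.0046,0,0,0,1],
  [0,0,-0.0046,0,0,0,1],
  [0,0,0,0,0,0,1],
  [0,0,0,0,0,0,1],
])

```text
time_s: 13.7
tool_pos: [0.5245, 0.0216, 0.0951]
orientation: [180.0, -0.1, 4.1]
wrist_force: [-0.6, -0.4, 6.4]
width: 0.048
grip_force: 42.6
```

Call:
carry_out([
  [0,0,0,0,0,0,0.5],
  [0,0,0,0,0,0,0],
  [0,0,0,0,0,0,0],
  [0,0,0.04,0,0,0,0],
  [0,0,0.04,0,0,0,0],
  [0,0,0,0,0,0,1],
  [0,0,0,0,0,0,1],
  [0,0,0,0,0,0,1],
  [0,0,0,0,0,0,1],
  [0,0,-0.02,0,0,0,1],
])

```text
time_s: 14.95
tool_pos: [0.5242, 0.0217, 0.1239]
orientation: [-180.0, -0.1, 4.1]
wrist_force: [0.0, -0.5, 0.3]
width: 0.0002
grip_force: 0.0
```

Call:
carry_out([
  [0,0,-0.016,0,0,0,1],
  [0,0,-0.016,0,0,0,1],
  [0,0,-0.0074,0,0,0,1],
  [0,0,-0.0074,0,0,0,1],
  [0,0,-0.0074,0,0,0,1],
  [0,0,-0.0074,0,0,0,1],
  [0,0,-0.0074,0,0,0,1],
  [0,0,-0.0074,0,0,0,1],
  [0,0,-0.0074,0,0,0,1],
  [0,0,0,0,0,0,1],
])

```text
time_s: 16.2
tool_pos: [0.5241, 0.0215, 0.0828]
orientation: [180.0, -0.1, 4.1]
wrist_force: [-2.8, -0.5, 5.2]
width: 0.0001
grip_force: 2.4
```

Call:
carry_out([
  [0,0,0.06,0,0,0,1],
  [0,0,0.08,0,0,0,0],
  [-0.0037,0.1198,0.016,0,0,0.0155,0],
  [-0.0037,0.1198,0.016,0,0,0.0155,0],
  [-0.0037,0.1198,0.016,0,0,0.0155,0],
  [-0.0037,0.1198,0.016,0,0,0.0155,0],
  [-0.0037,0.1198,0.016,0,0,0.0155,0],
  [-0.0037,0.1198,0.016,0,0,0.0155,0],
  [0,0,0,0,0,0,0],
  [0,0,0,0,0,0,0],
])

```text
time_s: 17.45
tool_pos: [0.5125, 0.381, 0.1996]
orientation: [180.0, 0.0, 20.9]
wrist_force: [1.5, -0.6, 1.0]
width: 0.0851
grip_force: 0.0
```

```bash
python3 -c "
from h import *
look()"
```

```text
0.93 [312. 208.] [100.  95.  90.] [ 0.5133  0.3812 19.9387  0.0316]
[0.5125 0.381  0.1996] [1.7998e+02 3.0000e-02 2.0860e+01]
```

Call:
carry_out([
  [0.0016,0.0016,-0.08,0,0,-0.005,0],
  [0,0,-0.08,0,0,0,0],
  [0,0,-0.08,0,0,0,0],
  [0,0,-0.08,0,0,0,0],
  [0,0,-0.038,0,0,0,0],
  [0,0,-0.0152,0,0,0,0],
  [0,0,0,0,0,0,0],
  [0,0,0,0,0,0,1],
  [0,0,0,0,0,0,1],
  [0,0,0,0,0,0,1],
])

```text
time_s: 18.8
tool_pos: [0.5141, 0.3823, 0.0149]
orientation: [-180.0, -0.1, 20.0]
wrist_force: [-0.8, -0.5, 5.4]
width: 0.0485
grip_force: 41.7
```

Call:
carry_out([
  [0,0,0.04,0,0,0,1],
  [0,0,0.1,0,0,0,1],
  [0,0,0.12,0,0,0,1],
  [0.0035,-0.1201,0,0,0,-0.0147,1],
  [0.0035,-0.1201,0,0,0,-0.0147,1],
  [0.0035,-0.1201,0,0,0,-0.0147,1],
  [0.0035,-0.1201,0,0,0,-0.0147,1],
  [0.0035,-0.1201,0,0,0,-0.0147,1],
  [0.0035,-0.1201,0,0,0,-0.0147,1],
  [0,0,0,0,0,0,1],
])

```text
time_s: 20.05
tool_pos: [0.5234, 0.018, 0.1434]
orientation: [180.0, 0.0, 3.8]
wrist_force: [-0.6, 0.4, -0.7]
width: 0.0485
grip_force: 41.8
```

```bash
python3 - <<'E'
from h import *
s,p=wrist(); print(s["tool_pos"],s["orientation"])
im=cv2.cvtColor(p["pixels"],cv2.COLOR_RGB2BGR)
cv2.imwrite("pics/w4c.png",cv2.convertScaleAbs(cv2.resize(im[120:420,220:420],None,fx=2,fy=2),alpha=1.5))
E
```

```text
[0.52339433 0.01798837 0.14344823] [1.79986576e+02 2.70147956e-02 3.75081976e+00]
```

View pics/w4c.png

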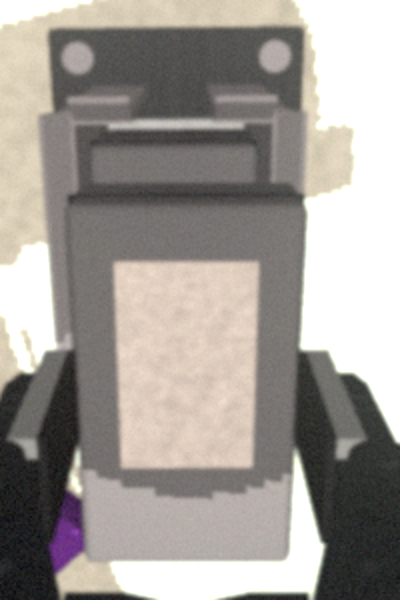

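Box 2 is seated centred in the well (crop x 92–256, walls 75–272), and the tool is about 3.5 mm too far in -y. I correct that while lowering.

Call:
carry_out([
  [0.0004,0.007,-0.02,0,0,0.002,1],
  [0,0,-0.03,0,0,0,1],
  [0,0,-0.022,0,0,0,1],
  [0,0,-0.0046,0,0,0,1],
  [0,0,-0.0046,0,0,0,1],
  [0,0,-0.0046,0,0,0,1],
  [0,0,-0.0046,0,0,0,1],
  [0,0,-0.0046,0,0,0,1],
  [0,0,-0.0046,0,0,0,1],
  [0,0,0,0,0,0,1],
])

```text
time_s: 21.35
tool_pos: [0.5248, 0.025, 0.0945]
orientation: [-180.0, -0.1, 4.4]
wrist_force: [-1.3, 1.2, 5.2]
width: 0.0485
grip_force: 42.4
```

The earlier reading was lag, so y is now 3.5 mm over. I ease up, shift back and re-seat.

Call:
carry_out([
  [0,0,0.004,0,0,0,1],
  [0,-0.0035,0.002,0,0,-0.001,1],
  [0,-0.0035,0,0,0,0,1],
  [0,0,0,0,0,0,1],
  [0,0,-0.003,0,0,0,1],
  [0,0,-0.003,0,0,0,1],
  [0,0,-0.001,0,0,0,1],
  [0,0,0,0,0,0,1],
  [0,0,0,0,0,0,1],
  [0,0,0,0,0,0,1],
])

```text
time_s: 22.6
tool_pos: [0.5246, 0.0215, 0.0939]
orientation: [180.0, -0.1, 4.3]
wrist_force: [-1.7, 0.2, 5.1]
width: 0.0484
grip_force: 42.4
```

Call:
carry_out([
  [0,0,0,0,0,0,0.5],
  [0,0,0,0,0,0,0],
  [0,0,0,0,0,0,0],
  [0,0,0.04,0,0,0,0],
  [0,0,0.04,0,0,0,0],
  [0,0,0,0,0,0,1],
  [0,0,0,0,0,0,1],
  [0,0,0,0,0,0,1],
  [0,0,0,0,0,0,1],
  [0,0,-0.02,0,0,0,1],
])

```text
time_s: 23.85
tool_pos: [0.5246, 0.0216, 0.1232]
orientation: [-180.0, -0.1, 4.3]
wrist_force: [-0.0, 0.3, -0.9]
width: 0.0002
grip_force: 0.0
```

Call:
carry_out([
  [0,0,-0.016,0,0,0,1],
  [0,0,-0.016,0,0,0,1],
  [0,0,-0.0046,0,0,0,1],
  [0,0,-0.0046,0,0,0,1],
  [0,0,-0.0046,0,0,0,1],
  [0,0,-0.0046,0,0,0,1],
  [0,0,-0.0046,0,0,0,1],
  [0,0,-0.0046,0,0,0,1],
  [0,0,-0.0046,0,0,0,1],
  [0,0,0,0,0,0,1],
])

```text
time_s: 25.1
tool_pos: [0.5247, 0.0215, 0.0918]
orientation: [180.0, -0.1, 4.3]
wrist_force: [-1.1, -0.2, 5.1]
width: 0.0002
grip_force: 2.4
```

Call:
carry_out([
  [0,0,-0.001,0,0,0,1],
  [0,0,-0.001,0,0,0,1],
  [0,0,-0.001,0,0,0,1],
  [0,0,-0.001,0,0,0,1],
  [0,0,-0.001,0,0,0,1],
  [0,0,-0.001,0,0,0,1],
  [0,0,0,0,0,0,1],
  [0,0,0,0,0,0,1],
  [0,0,0,0,0,0,1],
  [0,0,0,0,0,0,1],
])

```text
time_s: 26.35
tool_pos: [0.5247, 0.0215, 0.0888]
orientation: [180.0, -0.1, 4.3]
wrist_force: [-1.2, -1.2, 4.1]
width: 0.0001
grip_force: 2.6
```

Still sliding, with no stop yet.

Call:
carry_out([
  [0,0,-0.001,0,0,0,1],
  [0,0,-0.001,0,0,0,1],
  [0,0,-0.001,0,0,0,1],
  [0,0,-0.001,0,0,0,1],
  [0,0,-0.001,0,0,0,1],
  [0,0,-0.001,0,0,0,1],
  [0,0,0,0,0,0,1],
  [0,0,0,0,0,0,1],
  [0,0,0,0,0,0,1],
  [0,0,0,0,0,0,1],
])

```text
time_s: 27.6
tool_pos: [0.5247, 0.0215, 0.0858]
orientation: [180.0, -0.1, 4.3]
wrist_force: [-0.7, 0.3, 4.6]
width: 0.0001
grip_force: 2.6
```

Call:
carry_out([
  [0,0,-0.001,0,0,0,1],
  [0,0,-0.001,0,0,0,1],
  [0,0,-0.001,0,0,0,1],
  [0,0,-0.001,0,0,0,1],
  [0,0,0,0,0,0,1],
  [0,0,0,0,0,0,1],
  [0,0,0,0,0,0,1],
  [0,0,0,0,0,0,1],
  [0,0,0,0,0,0,1],
  [0,0,0,0,0,0,1],
])

```text
time_s: 28.85
tool_pos: [0.5248, 0.0215, 0.0841]
orientation: [180.0, -0.1, 4.3]
wrist_force: [-0.5, -1.2, 7.0]
width: -0.0
grip_force: 3.2
```

Call:
carry_out([
  [0,0,-0.001,0,0,0,1],
  [0,0,-0.001,0,0,0,1],
  [0,0,-0.001,0,0,0,1],
  [0,0,-0.001,0,0,0,1],
  [0,0,0,0,0,0,1],
  [0,0,0,0,0,0,1],
  [0,0,0,0,0,0,1],
  [0,0,0,0,0,0,1],
  [0,0,0,0,0,0,1],
  [0,0,0,0,0,0,1],
])

```text
time_s: 30.1
tool_pos: [0.5253, 0.0214, 0.0831]
orientation: [180.0, -0.2, 4.3]
wrist_force: [-3.9, -0.1, 11.2]
width: -0.0001
grip_force: 5.9
```

Call:
carry_out([
  [0,0,-0.001,0,0,0,1],
  [0,0,-0.001,0,0,0,1],
  [0,0,-0.001,0,0,0,1],
  [0,0,-0.001,0,0,0,1],
  [0,0,0,0,0,0,1],
  [0,0,0,0,0,0,1],
  [0,0,0,0,0,0,1],
  [0,0,0,0,0,0,1],
  [0,0,0,0,0,0,1],
  [0,0,0,0,0,0,1],
])

```text
time_s: 31.35
tool_pos: [0.5258, 0.0214, 0.0821]
orientation: [180.0, -0.3, 4.3]
wrist_force: [-5.0, -0.3, 16.3]
width: 0.0003
grip_force: 8.6
```

Call:
carry_out([
  [0,0,-0.001,0,0,0,1],
  [0,0,-0.001,0,0,0,1],
  [0,0,-0.001,0,0,0,1],
  [0,0,0,0,0,0,1],
  [0,0,0,0,0,0,1],
  [0,0,0,0,0,0,1],
  [0,0,0,0,0,0,1],
  [0,0,0,0,0,0,1],
  [0,0,0,0,0,0,1],
  [0,0,0,0,0,0,1],
])

```text
time_s: 32.6
tool_pos: [0.5263, 0.0214, 0.0814]
orientation: [180.0, -0.3, 4.3]
wrist_force: [-5.3, 0.4, 21.2]
width: -0.0001
grip_force: 10.6
```

Call:
carry_out([
  [0,0,0,0,0,0,1],
  [0,0,0,0,0,0,1],
  [0,0,0,0,0,0,1],
  [0,0,0,0,0,0,1],
  [0,0,0,0,0,0,1],
  [0,0,0,0,0,0,1],
  [0,0,0,0,0,0,1],
  [0,0,0,0,0,0,1],
  [0,0,0,0,0,0,1],
  [0,0,0,0,0,0,1],
])

```text
time_s: 33.85
tool_pos: [0.5263, 0.0214, 0.0814]
orientation: [180.0, -0.3, 4.3]
wrist_force: [-5.4, 0.0, 21.1]
width: 0.0001
grip_force: 10.6
```

Held 21 N steadily for more than 1 s against the stop. Now I ease off, rise clear and check.

Call:
carry_out([
  [0,0,0.003,0,0,0,1],
  [0,0,0.004,0,0,0,1],
  [0,0,0.006,0,0,0,1],
  [0,0,0.02,0,0,0,1],
  [0,0,0.06,0,0,0,1],
  [0,0,0.08,0,0,0,1],
  [-0.06,0,0.1,0,0,0,1],
  [-0.1,0,0,0,0,0,1],
  [0,0,0,0,0,0,1],
  [0,0,0,0,0,0,1],
])

```text
time_s: 35.1
tool_pos: [0.4444, 0.0216, 0.2144]
orientation: [-180.0, -0.0, 4.3]
wrist_force: [0.5, 0.5, -0.2]
width: 0.0003
grip_force: 0.0
```

```bash
python3 - <<'E'
from h import *
s,p=wrist(); t=read_camera("top")
a=cv2.resize(p["pixels"],(400,300)); b=cv2.resize(t["pixels"][150:390,140:540],(400,240)); c=cv2.resize(t["pixels"][215:299,295:375],(400,300),interpolation=cv2.INTER_CUBIC)
g=np.zeros((560,800,3),np.uint8); g[:300,:400]=a; g[:240,400:]=b; g[250:550,400:]=c
cv2.imwrite("pics/end.png",cv2.convertScaleAbs(g[:,:,::-1],alpha=1.5))
E
```

```text
(no output)
```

View pics/end.png

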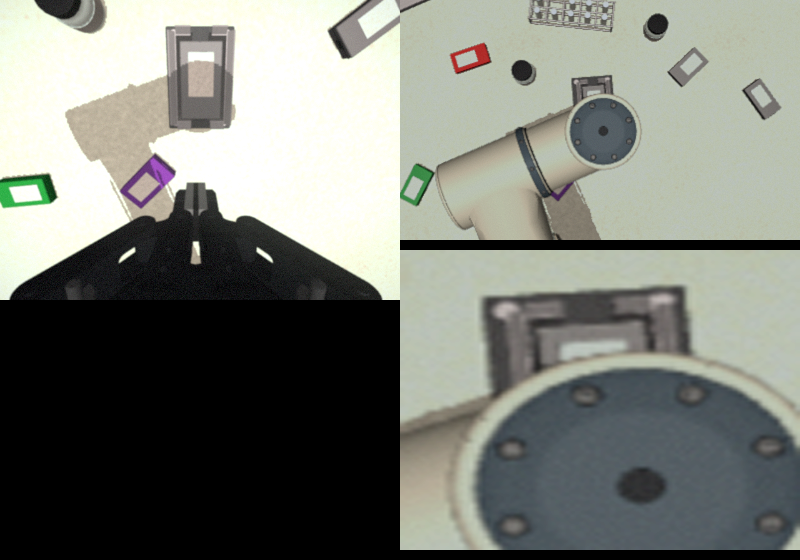

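The wrist view (upper left) shows the top box flat in the well at about (200,75), below the rim. The two remaining grey boxes, both jars and the rack are untouched.

```bash
python3 -c "
from rig import *
print(hand_in())"
```

```text
the job is handed in; nothing more can be done
None
```

I loaded three grey boxes flat in the magazine, pressed the stack to its stop about 10 mm below the rim and held it there at about 21 N for over a second, left the other two boxes, jars and rack untouched, and handed the job in at about 35 s (no verdict was returned).

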